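# Clear the jammed jar feeder and weigh the next jar

## Robot

A 6-joint arm with a two-finger parallel gripper is mounted at the origin on the work surface. World frame = base frame: x ahead of the robot, y to its left, z up, the work surface at z = 0. Lengths are in m, angles in degrees, forces in N, time in s.
With the tool pointing down it reaches from about 0.3 to 0.75 m from the base axis. Payload 8.5 kg.
Tool frame: the origin (TCP) lies midway between the tips of the shut fingers; the grasp point (between the pads) lies 19 mm behind it; z points along the fingers, y is the line along which they close (so a half turn about z gives the same grasp; the last joint's range is limited). The gripper opens to 85 mm and grips with 20 to 120 N. Pads are 22 mm wide; open, the fingers measure 114 mm over their backs; the gripper's body (76 mm by 85 mm) begins 54 mm behind the grasp point. The pads swing forward as they close: fully open they stand 13 mm farther back than shut.
Start: joints at [53.726, 21.807, 74.336, -0, 83.858, -12.336], TCP at [0.223, 0.503, 0.231] pointing down, gripper open.
Joint ranges: [-178.18, 178.18], [-50.72, 133.34], [12.68, 142.11], [-81.47, 261.47], [9.98, 163.14], [-165.26, 165.26]. Speed limits (degrees/s): [136.94, 136.94, 180, 180, 180, 180].

## Interface

Orientations are given as [roll, pitch, yaw] about the fixed x, y, z axes, in that order (R = Rz(yaw) Ry(pitch) Rx(roll)).
In Python, from bench import env gives the robot as it stands. The module is installed in compiled form; this text tells all that it offers.
- The arm moves only by the tool send_rows, never from a script. Its argument "commands" is text: rows parted by semicolons, each of 7 numbers parted by spaces: the turn, a rotation vector about the tool's x, y, z in rad, then the shift along the tool's x, y, z in m, then the closure, from 0 (fully open) to 1 (shut). A call has 1 to 12 rows; each row shifts and turns the commanded pose from where the row before left it, along the tool's axes as they then stand; what a row does not reach is not made up. A row lasts 1/12 s, in which the tool goes at most 41.7 mm and 7.16 degrees, less where a joint would pass 70% of its speed; a pose out of reach is approached as far as the arm can. A call with a gripper value outside its range is refused whole. The fingers move at their own pace and stop on an object; "force" is the grip in N (left out, the last holds). Time passes only in rows, so rows that do not move let the fingers close. It gives the time, the measured TCP pose, the force, the opening and the grip force at its end, in the units of the state.
- env.observe(): the state, without advancing time (a new reading comes with each control period).
- env.read_camera(name): name is "side" or "top" or "wrist"; returns a dict with "frame" (420x560x3 uint8, red, green, blue), "fov_y" (degrees; the focal length in pixels is half the picture's height over the tangent of half this angle, whatever the lens; pixels are square), "cx", "cy" (the principal point, pixels), "R" (3x3) and "t" (3): a world point X has camera coordinates R X + t. Camera axes: x right, y down, z forward; pixel columns grow to the right and rows downward; lengths in m; the calibration is good to about 2 mm. A picture is of the moment at which its call begins. There is no depth.
- env.sign_off(): hands the job in; it is judged then, once.
Trained networks look in a picture, given as the dict that the camera call returned (one of the last four; its "shot" number tells which), for a name from the list of things; names that differ only in an ending like _2 or _b are one class to them, and where a whole thing is asked for, a point or a joint stands for the part that bears it (a point fixed in the world has none). Each returns a list of dicts, best first, with "p" (0 to 1); they miss things now and then, are a little off and sometimes report something else, mostly with a low value. They report only what shows in the picture. A call takes as long as a camera call. They do not tell look-alikes from the thing itself.
- env.boxes_of(picture, name): "point" ([x, y, z] in m, in the coordinates of the camera as it stood for that picture, good to about 4 mm: the middle of the surface that is visible of it).
- env.cut_out(picture, name): "pixels" (420x560 bool, what is visible of it).
The state is a dict: "time_s": time; "joint_positions": joint angles; "joint_velocities": joint speeds; "joint_torque": joint torques, N m; "position": TCP position; "eef_rot": TCP orientation; "contact_force": force on the tool from outside, world axes, zero at the start; "ft_torque": the same for the moment, N m; "gripper_width": finger opening in m; "gripper_force": force on a finger pad.
Only numpy, scipy, OpenCV 4.12 (cv2) and the standard library are available. Lean on these libraries where they do the work, as an engineer would, in place of code of your own. Each camera call takes 0.05 s, during which the arm holds its last target. There are 200 camera calls.

## Task

Two sample jars are jammed at the opening of the jar feeder. With a fingertip, nudge the jar that blocks the opening straight back along its side bay until you feel it firmly against the rubber back stop, keep it pressed there for a moment - it is glass, so press gently - and leave it there; the sprung follower then slides the waiting jar out to the outlet. Pick that jar up and stand it on the middle of the balance pan, without moving the other things on the bench.

Things in the scene. Friction and masses are not known exactly. Their poses are not given: they have to be found in the camera images.
- feeder: Fixed white feeder plate 340 x 164 x 10 mm with 34 mm high walls. Origin on the bench below the jammed jar's starting centre. x axis: level, along the side bay from the opening to the back stop; y: across the bay. Bay's outer wall: y = +25 mm, x = -15 to 105; 10 mm round nose at its mouth (-15, +26). Inner guide: y = -28, x from 50. A fingertip can go down on the empty plate at x = -30 to -70, y = -25 to +10.
- bay (a point): Fixed point on the bay's centre line, 45 mm along x from the feeder's origin, 34 mm above the bench. Beyond it is the back stop, a 36 mm high block with a 36 mm wide black rubber buffer, clamped elsewhere each time: the jammed jar goes back 36 to 54 mm before it meets the buffer, which then yields 1 mm per 3 N (8 mm at most). Under 30 mm back, the jar is still in the way.
- outlet (a point): Where the waiting jar's centre ends up, at the lane's end: feeder (-108, 21) mm, 34 mm above the bench, at a 16 mm high end stop. The straight lane comes from feeder (13, -49), at 150 degrees counter-clockwise from the x axis. A grey sprung follower (34 mm high, 2 to 5 N) pushes the jar along it at 50 to 100 mm/s and stops by itself at the outlet, behind the jar. The jar's other two sides are free.
- jammed_center (a point): Centre (24 mm up) of the jammed jar: amber glass, black cap, 50 mm diameter, 48 mm high, 110 to 200 g, on the feeder plate in the mouth of the side bay. Wedged between the waiting jar, nose and outer wall: it resists by 3 to 6 N for the first 15 to 20 mm, then gives way. It stays in the feeder. Bears a push below 20 N; a firm press on the stop is about 10 N (6 or more), held half a second.
- queued_center (a point): Centre (24 mm up) of the waiting jar, of the same kind (50 mm diameter, 48 mm high), standing on the feeder plate in the lane, between the jammed jar and the cupped follower. On its side away from the bay the lane has a 34 mm high wall, ending 70 mm ahead of the jar's start. Once the way is free it slides to the outlet; it is picked up there.
- pan (a point): Centre of the top of the balance's round steel pan, 110 mm diameter, 60 mm above the bench; the white balance, 200 x 170 mm, is fixed.
- media_bottle: Bystander: glass bottle with orange cap, 80 mm diameter, 150 mm high; origin under its centre.
- tip_box: Bystander: yellow pipette tip box 85 x 120 x 48 mm; origin under its centre.
- spare: Bystander: a third jar of the same kind standing on the bench; origin under its centre.
Mind the look-alikes: they are no part of the job. Leave any purple or yellow look-alike of the part that bears queued_center alone. What is shaped like the part that bears jammed_center but turquoise is not meant.

How it is judged:
By the outcome, as a careful person would: the job done as asked, in the order asked, and still so for the second after the job is handed in, with the robot touching nothing.
It also fails if it takes over 67 s, if anything falls off the work surface, if the arm or the gripper's body presses on something with over 40 N, if the wrist force passes 120 N, or if a joint passes its speed limit or range.

## Working session

There is one attempt and no reset: what is moved stays moved. The work goes in short steps, Python scripts to look and compute and a tool call to move; the robot and the scene stay as the last step left them, time stands still between calls to the robot, and variables do not carry over. Pictures are saved under pics/ and viewed, at most 11 in all, crops included, and the job is handed in when it is done.

Besides the shell and the picture viewer there is one more tool, called after "Emit:" as name(argument=value, ...), one argument or row to a line, values as JSON. send_rows: Moves the arm, as the interface text tells. Its arguments: {"type":"object","properties":{"commands":{"type":"string"},"force":{"type":"number"}},"required":["commands"]}

```bash
mkdir -p pics; cat > h.py <<'E'
import numpy as np, cv2
from bench import env
def w(c,p): return np.array(c["R"]).T@(np.array(p)-np.array(c["t"]))
def save(c,n,crop=None,s=1):
    f=c["frame"][:,:,::-1]
    if crop: f=f[crop[1]:crop[3],crop[0]:crop[2]]
    cv2.imwrite("pics/"+n,cv2.resize(f,None,fx=s,fy=s,interpolation=cv2.INTER_CUBIC))
def px(c,X):
    q=np.array(c["R"])@np.array(X)+np.array(c["t"]); f=210/np.tan(np.radians(c["fov_y"]/2))
    return np.array([c["cx"]+f*q[0]/q[2],c["cy"]+f*q[1]/q[2]])
def ray(c,u,v,z):
    f=210/np.tan(np.radians(c["fov_y"]/2)); R=np.array(c["R"])
    d=R.T@np.array([(u-c["cx"])/f,(v-c["cy"])/f,1]); o=-R.T@np.array(c["t"])
    return o+d*(z-o[2])/d[2]
E
python3 - <<'E'
from h import *
o=env.observe(); print(o["position"],o["eef_rot"],o["contact_force"])
for n in("top","side"):
    c=env.read_camera(n); save(c,n+"0.png",s=1.4)
    for k in("feeder","jammed_center","queued_center","pan","media_bottle","tip_box","spare"):
        for d in env.boxes_of(c,k):
            if d["p"]>.2: print(n,k,round(d["p"],2),w(c,d["point"]).round(4),px(c,w(c,d["point"])).round())
E
```

```text
[0.22300651 0.5024496  0.23071659] [-1.79919996e+02 -1.59733182e-02  1.56060296e+02] [ 0.13502642 -0.28977455 -0.40112318]
top feeder 0.8 [ 0.5455 -0.1015  0.0136] [382. 214.]
top jammed_center 0.8 [ 0.5398 -0.0885  0.0568] [381. 213.]
top jammed_center 0.61 [ 0.7599 -0.1238  0.0484] [384. 125.]
top queued_center 0.96 [ 0.3294 -0.1526  0.0465] [419. 303.]
top queued_center 0.86 [ 0.4939 -0.1053  0.0624] [391. 231.]
top queued_center 0.61 [ 0.3443 -0.0589  0.0439] [377. 299.]
top pan 0.59 [0.5095 0.291  0.0512] [219. 237.]
top media_bottle 0.84 [0.3258 0.47   0.1035] [136. 325.]
top tip_box 0.95 [0.7995 0.0401 0.0457] [316. 114.]
top spare 0.77 [0.3624 0.109  0.0503] [303. 296.]
top spare 0.69 [0.7998 0.0395 0.0478] [316. 114.]
side feeder 0.71 [ 0.5362 -0.1614  0.0092] [295. 352.]
side jammed_center 0.68 [ 0.7594 -0.1322  0.0463] [400. 316.]
side queued_center 0.89 [ 0.3317 -0.1706  0.0485] [190. 362.]
side queued_center 0.88 [ 0.5019 -0.1173  0.059 ] [275. 322.]
side queued_center 0.85 [ 0.3544 -0.0717  0.0548] [200. 313.]
side pan 0.6 [0.5181 0.2594 0.0499] [262. 197.]
side media_bottle 0.68 [0.3333 0.4592 0.0812] [188. 147.]
side tip_box 0.74 [0.8013 0.0158 0.0482] [397. 257.]
side spare 0.65 [0.3666 0.0938 0.0462] [205. 253.]
```

View pics/top0.png

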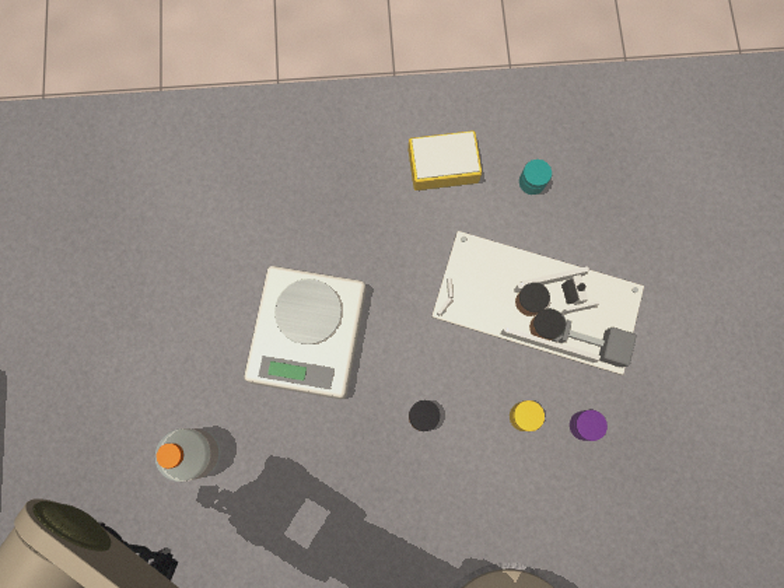

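```bash
python3 - <<'E'
from h import *
c=env.read_camera("top"); save(c,"topc.png",(290,130,450,250),5)
E
```

```text
(no output)
```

View pics/topc.png

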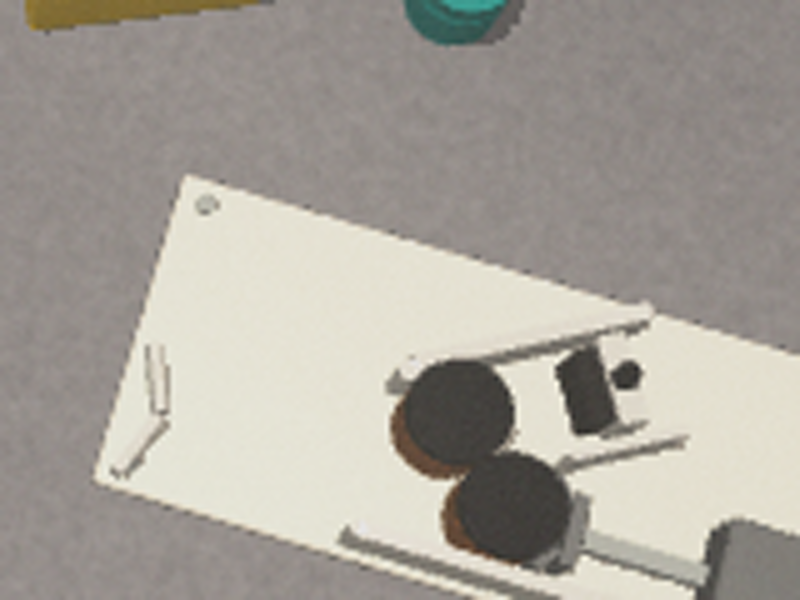

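```bash
cat >> h.py <<'E'
def F(o,a,x,y,z): # feeder -> world
    a=np.radians(a); return np.array([o[0]+x*np.cos(a)-y*np.sin(a),o[1]+x*np.sin(a)+y*np.cos(a),z])
E
python3 - <<'E'
from h import *
c=env.read_camera("top")
g=lambda u,v,z:ray(c,290+u/5,130+v/5,z)
ang=lambda p,q:np.degrees(np.arctan2(q[1]-p[1],q[0]-p[0])).round(1)
for z in(.058,):
    J=g(459,412,z);Q=g(513,507,z);print(z,J,Q,np.hypot(*(Q-J)[:2]),"x axis from JQ",ang(J,Q)+75.1)
a,b=g(408,362,.044),g(650,308,.044);print("wall",a,b,np.linalg.norm(b-a),ang(a,b)-1)
print("wall far edge dir",ang(g(495,360,.01),g(650,322,.01)))
P=[g(185,175,.01),g(95,480,.01)];print("plate edge",P,np.linalg.norm(P[0]-P[1]))
print("buffer",g(557,365,.046),g(572,432,.046))
from itertools import product
c2=c["frame"][130:250,290:450,::-1].copy(); c2=cv2.resize(c2,None,fx=5,fy=5,interpolation=cv2.INTER_CUBIC)
A=ang(J,Q)+75.1
for X,col in(((0,0,.058),(0,0,255)),((13,-49,.058),(0,255,0)),((-108,21,.026),(255,0,0)),((-15,26,.044),(255,0,255)),((105,25,.044),(255,0,255)),((45,0,.034),(255,255,0)),((50,-28,.044),(0,255,255))):
    u=(px(c,F(J,A,X[0]/1e3,X[1]/1e3,X[2]))-[290,130])*5
    cv2.circle(c2,tuple(int(i) for i in u),5,col,-1)
for t in range(0,360,10):
    u=(px(c,F(J,A,-.108+.025*np.cos(t/57.3),.021+.025*np.sin(t/57.3),.010))-[290,130])*5
    cv2.circle(c2,tuple(int(i) for i in u),2,(255,0,0),-1)
cv2.imwrite("pics/ov.png",c2)
s=env.read_camera("side")
for n,k in((c,"pan"),(s,"pan")):
    m=env.cut_out(n,k)[0]["pixels"]; q=cv2.fitEllipse(np.argwhere(m)[:,::-1][cv2.convexHull(np.argwhere(m)[:,::-1].astype(np.int32),returnPoints=False).ravel()].astype(np.float32)); print(q,ray(n,*q[0],.06))
m=env.cut_out(s,"queued_center"); save(s,"sidec.png",(230,270,390,390),5)
E
```

```text
0.058 [ 0.54012584 -0.09021733  0.058     ] [ 0.49382136 -0.10979676  0.058     ] 0.05027384333835693 x axis from JQ -82.0
wall [ 0.56866616 -0.07242696  0.044     ] [ 0.58687201 -0.19025783  0.044     ] 0.11922904518413896 -82.2
wall far edge dir -80.0
plate edge [array([0.67891963, 0.01959587, 0.01      ]), array([0.52852178, 0.07731249, 0.01      ])] 0.16109227803287918
buffer [ 0.5618506  -0.14202581  0.046     ] [ 0.52924315 -0.14497402  0.046     ]
((217.86997985839844, 237.46217346191406), (94.34550476074219, 109.6823959350586), 16.332693099975586) [0.50751769 0.29266035 0.06      ]
((260.2464599609375, 195.99896240234375), (67.68768310546875, 97.33267211914062), 90.14756774902344) [0.51378446 0.25254521 0.06      ]
```

View pics/ov.png

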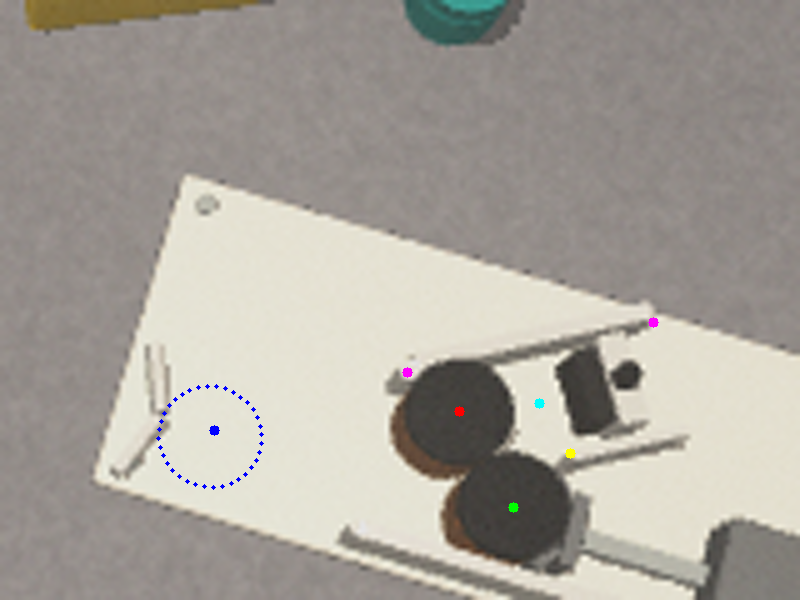

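View pics/sidec.png

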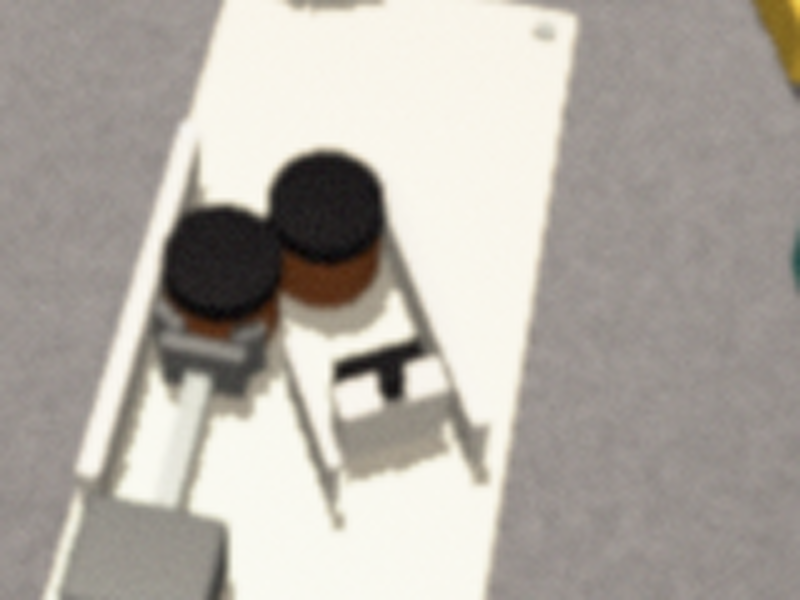

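The jar at top pixel (382,212) sits in the bay mouth, touching the nose, so it is the jammed one. The jar at (393,231) sits in the follower's cup, so it is the waiting one. The spare (303,296), the yellow (377,299) and purple (419,303) jars and the turquoise one (384,125) stand off the feeder. My feeder frame overlay (origin 0.540, -0.090, x axis at -82°) agrees with the walls.

Emit:
send_rows(
  commands="0 0 -0.1115 0 0 0 1;0 0 -0.1115 0 0 0 1;0 0 -0.1115 0 0 0 1;0 0 -0.1115 0 0 0 1;0 0 -0.1115 0 0 0 1;0 0 0 -0.013 -0.032 0 1;0 0 0 -0.013 -0.032 0 1;0 0 0 -0.013 -0.032 0 1;0 0 0 -0.013 -0.032 0 1;0 0 0 -0.013 -0.032 0 1;0 0 0 -0.013 -0.032 0 1;0 0 0 -0.013 -0.032 0 1",
  force=40,
)

```text
time_s: 2.1
position: [0.3449, 0.2921, 0.2315]
eef_rot: [180.0, 0.0, -172.0]
contact_force: [1.0, 0.5, 0.1]
gripper_width: -0.0001
gripper_force: 0.0
```

Emit:
send_rows(
  commands="0 0 0 -0.013 -0.032 0 1;0 0 0 -0.013 -0.032 0 1;0 0 0 -0.013 -0.032 0 1;0 0 0 -0.013 -0.032 0 1;0 0 0 -0.013 -0.032 0 1;0 0 0 -0.013 -0.032 0 1;0 0 0 -0.013 -0.032 0 1;0 0 0 -0.013 -0.032 0 1;0 0 0 -0.013 -0.032 0 1;0 0 0 -0.013 -0.032 0 1;0 0 0 0 0 0 1;0 0 0 0 0 0 1",
)

```text
time_s: 3.1
position: [0.5182, -0.0066, 0.2309]
eef_rot: [180.0, -0.0, -172.1]
contact_force: [-0.8, 0.2, -0.3]
gripper_width: 0.0001
gripper_force: 0.0
```

Emit:
send_rows(
  commands="0 0 0 -0.013 -0.028 0 1;0 0 0 0 0 0.03 1;0 0 0 0 0 0.03 1;0 0 0 0 0 0.03 1;0 0 0 0 0 0 1;0 0 0 0 0 0 1",
)

```text
time_s: 3.6
position: [0.534, -0.0302, 0.1413]
eef_rot: [179.9, -0.1, -171.9]
contact_force: [-0.3, -0.8, 0.6]
gripper_width: 0.0002
gripper_force: 0.0
```

```bash
python3 - <<'E'
from h import *
o=env.observe();print(o["position"],o["eef_rot"],o["contact_force"])
for n in("wrist","top"):
    c=env.read_camera(n); save(c,n+"1.png",None if n=="wrist" else (290,130,450,250),1.4 if n=="wrist" else 5)
    for d in env.boxes_of(c,"jammed_center")+env.boxes_of(c,"queued_center"): print(n,d["p"],w(c,d["point"]).round(4),px(c,w(c,d["point"])).round())
    print(px(c,o["position"]), px(c,[.540,-.090,.058]))
c=env.read_camera("top");print("pan",ray(c,220,222.9,.06))
E
```

```text
[ 0.53395352 -0.03023539  0.14132457] [ 1.79944241e+02 -1.17339467e-01 -1.71938123e+02] [-0.32020567 -0.80074208  0.56101526]
wrist 0.69 [ 0.539  -0.0857  0.062 ] [202. 218.]
wrist 0.22 [0.3795 0.0956 0.0369] [513.   9.]
wrist 0.79 [ 0.4962 -0.108   0.0588] [174. 149.]
[285.74125281 272.61617218] [196.57287887 217.27596275]
top 0.76 [ 0.7593 -0.1233  0.046 ] [384. 125.]
[362.9844943  208.96049434] [381.71345354 212.45914178]
pan [0.54119371 0.28623115 0.06      ]
```

View pics/wrist1.png

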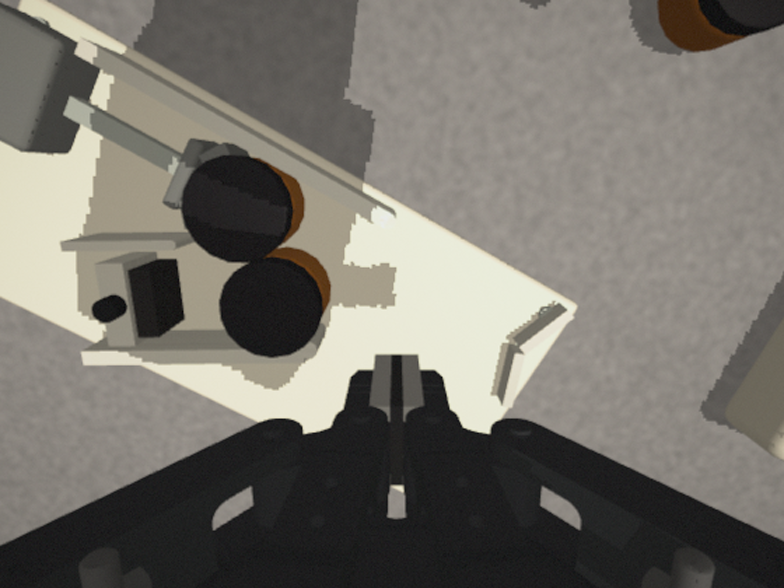

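The wrist view shows the jammed cap at (274,306), within 1.5 px of where I predicted it. The fingertip is clear of it over empty plate, so I'm going down.

Emit:
send_rows(
  commands="0 0 0 0 0 0.035 1;0 0 0 0 0 0.035 1;0 0 0 0 0 0.03 1;0 0 0 0 0 0.015 1;0 0 0 0 0 0 1;0 0 0 0 0 0 1;0 0 0 0 -0.005 0 1;0 0 0 0 -0.005 0 1;0 0 0 0 0 0 1",
)

```text
time_s: 4.7
position: [0.5369, -0.0423, 0.0277]
eef_rot: [-179.9, 0.2, -172.0]
contact_force: [-0.4, -0.4, -0.2]
gripper_width: -0.0003
gripper_force: 0.0
```

Emit:
send_rows(
  commands="0 0 0 0 -0.004 0 1;0 0 0 0 -0.004 0 1;0 0 0 0 -0.004 0 1;0 0 0 0 -0.004 0 1;0 0 0 0 0 0 1",
)

```text
time_s: 5.12
position: [0.5383, -0.0574, 0.0264]
eef_rot: [180.0, 0.0, -172.0]
contact_force: [-0.2, 1.2, 0.8]
gripper_width: -0.0
gripper_force: 0.7
```

Emit:
send_rows(
  commands="0 0 0 0 -0.003 0 1;0 0 0 0 -0.003 0 1;0 0 0 0 -0.003 0 1;0 0 0 0 0 0 1",
)

```text
time_s: 5.45
position: [0.5395, -0.0664, 0.0263]
eef_rot: [-180.0, -0.0, -172.0]
contact_force: [-0.8, 1.2, 0.0]
gripper_width: -0.0
gripper_force: 0.5
```

Emit:
send_rows(
  commands="0 0 0 0 -0.003 0 1;0 0 0 0 -0.003 0 1;0 0 0 0 -0.003 0 1;0 0 0 0 0 0 1",
)

```text
time_s: 5.78
position: [0.5408, -0.0756, 0.0263]
eef_rot: [-180.0, 0.0, -172.0]
contact_force: [0.1, 1.3, -0.6]
gripper_width: -0.0
gripper_force: 0.0
```

Emit:
send_rows(
  commands="0 0 0 0 -0.003 0 1;0 0 0 0 -0.003 0 1;0 0 0 0 -0.002 0 1;0 0 0 0 0 0 1",
)

```text
time_s: 6.12
position: [0.5421, -0.0833, 0.0264]
eef_rot: [-180.0, 0.0, -172.0]
contact_force: [3.7, 0.8, 0.6]
gripper_width: 0.0
gripper_force: 1.8
```

```bash
python3 - <<'E'
from h import *
c=env.read_camera("wrist"); a=c["frame"][:,:,::-1]; c=env.read_camera("side"); b=cv2.resize(c["frame"][270:390,230:390,::-1],(560,420))
cv2.imwrite("pics/p2.png",cv2.resize(np.vstack([a,b]),None,fx=.71,fy=.71))
E
```

```text
(no output)
```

View pics/p2.png

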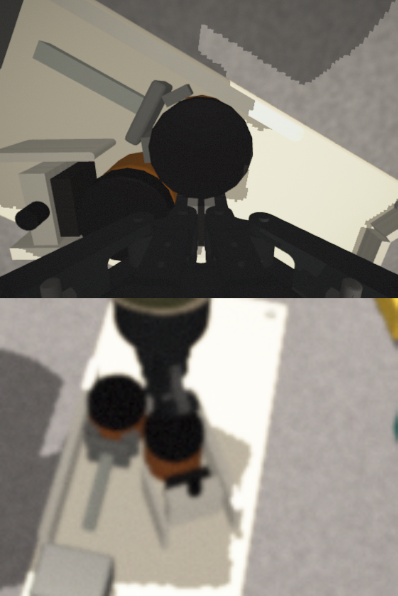

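The jammed jar is sliding back in the bay, and the waiting jar now leans on the finger's side, which explains the +x force. I'll continue until I feel the buffer.

Emit:
send_rows(
  commands="0 0 0 0 -0.002 0 1;0 0 0 0 -0.002 0 1;0 0 0 0 0 0 1",
)

```text
time_s: 6.47
position: [0.5438, -0.0869, 0.0268]
eef_rot: [-179.9, 0.2, -172.0]
contact_force: [6.3, 2.0, -0.4]
gripper_width: -0.0003
gripper_force: 3.2
```

Emit:
send_rows(
  commands="0 0 0 0 -0.002 0 1;0 0 0 0 -0.002 0 1;0 0 0 0 0 0 1",
)

```text
time_s: 6.72
position: [0.5445, -0.0909, 0.0268]
eef_rot: [-179.9, 0.2, -172.0]
contact_force: [7.1, 0.9, 0.1]
gripper_width: -0.0003
gripper_force: 4.2
```

Emit:
send_rows(
  commands="0 0 0 0 -0.002 0 1;0 0 0 0 0 0 1",
)

```text
time_s: 6.88
position: [0.5447, -0.0924, 0.0269]
eef_rot: [-180.0, 0.2, -172.0]
contact_force: [6.3, 3.1, 1.7]
gripper_width: 0.0004
gripper_force: 5.9
```

Emit:
send_rows(
  commands="0 0 0 0 -0.002 0 1;0 0 0 0 0 0 1",
)

```text
time_s: 7.05
position: [0.5442, -0.0937, 0.0268]
eef_rot: [179.9, 0.1, -172.0]
contact_force: [3.5, 6.8, 3.5]
gripper_width: -0.0002
gripper_force: 6.1
```

Emit:
send_rows(
  commands="0 0 0 0 -0.0015 0 1;0 0 0 0 0 0 1;0 0 0 0 0 0 1",
)

```text
time_s: 7.3
position: [0.5429, -0.0943, 0.0264]
eef_rot: [179.8, -0.1, -172.0]
contact_force: [0.6, 10.5, 3.8]
gripper_width: -0.0001
gripper_force: 5.8
```

Emit:
send_rows(
  commands="0 0 0 0 -0.0005 0 1;0 0 0 0 0 0 1;0 0 0 0 0 0 1;0 0 0 0 0 0 1;0 0 0 0 0 0 1;0 0 0 0 0 0 1",
)

```text
time_s: 7.8
position: [0.5429, -0.0945, 0.0264]
eef_rot: [179.8, -0.1, -172.0]
contact_force: [-1.1, 10.1, 4.7]
gripper_width: -0.0002
gripper_force: 5.2
```

Emit:
send_rows(
  commands="0 0 0 0 0 0 1;0 0 0 0 0 0 1;0 0 0 0 0 0 1;0 0 0 0 0 0 1;0 0 0 0 0 0 1",
)

```text
time_s: 8.22
position: [0.5429, -0.0945, 0.0264]
eef_rot: [179.8, -0.1, -172.0]
contact_force: [-1.4, 10.4, 4.6]
gripper_width: 0.0002
gripper_force: 5.2
```

```bash
python3 - <<'E'
from h import *
c=env.read_camera("wrist"); a=c["frame"][:,:,::-1]; c=env.read_camera("side"); b=cv2.resize(c["frame"][270:390,230:390,::-1],(560,420),interpolation=cv2.INTER_CUBIC)
cv2.imwrite("pics/p3.png",cv2.resize(np.vstack([a,b]),None,fx=.71,fy=.71))
E
```

```text
(no output)
```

View pics/p3.png

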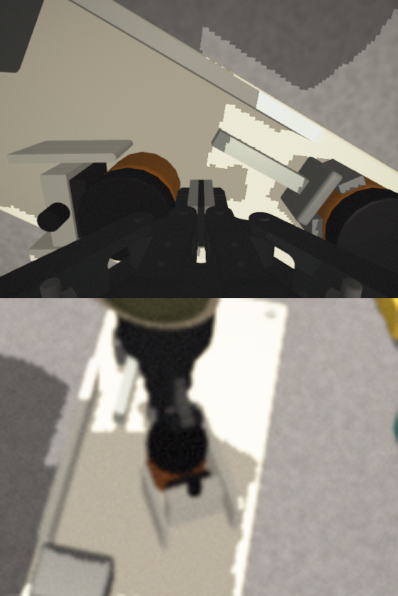

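The jar is against the rubber, pressed at about 10 N for over 0.9 s, and the waiting jar has slid past to the outlet. I'm backing off a little, then going up.

Emit:
send_rows(
  commands="0 0 0 0 0.003 0 1;0 0 0 0 0.003 0 1;0 0 0 0 0.002 0 1;0 0 0 0 0 -0.02 1;0 0 0 0 0 -0.035 1;0 0 0 0 0 -0.035 1;0 0 0 0 0 -0.035 1;0 0 0 0 0 -0.035 1;0 0 0 0 0 0 1;0 0 0 0 0 0 1",
)

```text
time_s: 9.15
position: [0.5432, -0.089, 0.188]
eef_rot: [-179.9, 0.2, -172.0]
contact_force: [-0.0, 0.6, -0.6]
gripper_width: 0.0002
gripper_force: 0.0
```

```bash
python3 - <<'E'
from h import *
o=env.observe();print(o["position"],o["eef_rot"],o["contact_force"])
c=env.read_camera("top"); a=cv2.resize(c["frame"][130:250,290:450,::-1],(600,450),interpolation=cv2.INTER_CUBIC)
for n in("top","side","wrist"):
    c=env.read_camera(n)
    if n=="side": b=cv2.resize(c["frame"][210:390,160:400,::-1],(600,450),interpolation=cv2.INTER_CUBIC)
    for d in env.boxes_of(c,"queued_center")+env.boxes_of(c,"jammed_center"): print(n,d["p"],w(c,d["point"]).round(4))
cv2.imwrite("pics/p4.png",cv2.resize(np.vstack([a,b]),None,fx=.66,fy=.66))
O=np.array([.540,-.090]);print("outlet",F(O,-82,-.108,.021,.034))
E
```

```text
[ 0.54315287 -0.08897621  0.18802675] [-179.86314494    0.19987043 -172.00193269] [-0.0181194   0.57356597 -0.62962808]
top 0.93 [0.5436 0.0198 0.0585]
top 0.68 [ 0.3427 -0.0501  0.0461]
top 0.75 [ 0.7599 -0.1237  0.0478]
side 0.86 [0.5422 0.0082 0.0611]
side 0.67 [ 0.3349 -0.1687  0.0508]
side 0.65 [ 0.3541 -0.0706  0.05  ]
side 0.86 [ 0.5473 -0.1345  0.0532]
side 0.8 [ 0.7633 -0.1335  0.0497]
wrist 0.67 [0.5466 0.01   0.0609]
wrist 0.72 [ 0.5487 -0.1251  0.0619]
outlet [0.54576493 0.01987159 0.034     ]
```

View pics/p4.png

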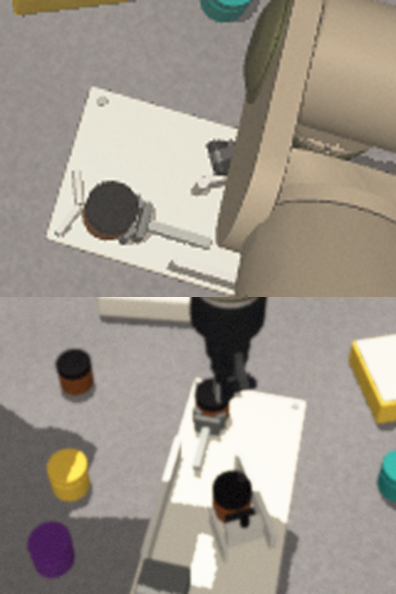

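Emit:
send_rows(
  commands="0 0 0 -0.006 0.036 0 0;0 0 0 -0.006 0.036 0 0;0 0 0 -0.006 0.036 0 0;0 0 0.12 0 0 0 0;0 0 0.12 0 0 0 0;0 0 0.12 0 0 0 0;0 0 0.12 0 0 0 0;0 0 0.12 0 0 0 0;0 0 0.12 0 0 0 0;0 0 0.12 0 0 0 0;0 0 0.12 0 0 0 0;0 0 0.12 0 0 0 0",
)

```text
time_s: 10.65
position: [0.5454, 0.0209, 0.1862]
eef_rot: [-180.0, -0.0, 125.8]
contact_force: [-0.3, -0.8, -0.1]
gripper_width: 0.0856
gripper_force: 0.0
```

Emit:
send_rows(
  commands="0 0 0.12 0 0 0 0;0 0 0.12 0 0 0 0;0 0 0.12 0 0 0 0;0 0 0.12 0 0 0 0;0 0 0.12 0 0 0 0;0 0 0.12 0 0 0 0;0 0 0.12 0 0 0 0;0 0 0.12 0 0 0 0;0 0 0.054 0 0 0 0;0 0 0 0 0 0 0;0 0 0 0 0 0 0",
)

```text
time_s: 11.57
position: [0.5454, 0.0209, 0.1862]
eef_rot: [-180.0, 0.0, 68.1]
contact_force: [-0.9, 0.3, -0.2]
gripper_width: 0.0854
gripper_force: 0.0
```

```bash
python3 - <<'E'
from h import *
o=env.observe();print(o["position"],o["eef_rot"],o["gripper_width"])
c=env.read_camera("wrist"); t=env.read_camera("top")
for d in env.boxes_of(c,"queued_center"): print(d["p"],w(c,d["point"]).round(4))
f=c["frame"][:,:,::-1].copy()
for k in range(0,360,6):
    u=px(c,[.5458+.025*np.cos(k/57.3),.0199+.025*np.sin(k/57.3),.058]); cv2.circle(f,tuple(int(i) for i in u),1,(0,0,255),-1)
b=cv2.resize(t["frame"][190:260,180:320,::-1],(560,280),interpolation=cv2.INTER_CUBIC)
cv2.imwrite("pics/p5.png",cv2.resize(np.vstack([f,b]),None,fx=.85,fy=.85))
T=t["frame"]; hsv=cv2.cvtColor(T[:,:,::-1].copy(),cv2.COLOR_BGR2HSV)
E
```

```text
[0.54536634 0.02085744 0.18622732] [-1.79989401e+02  9.93429892e-04  6.81396766e+01] 0.08536586196216102
0.92 [0.5503 0.019  0.0605]
```

View pics/p5.png

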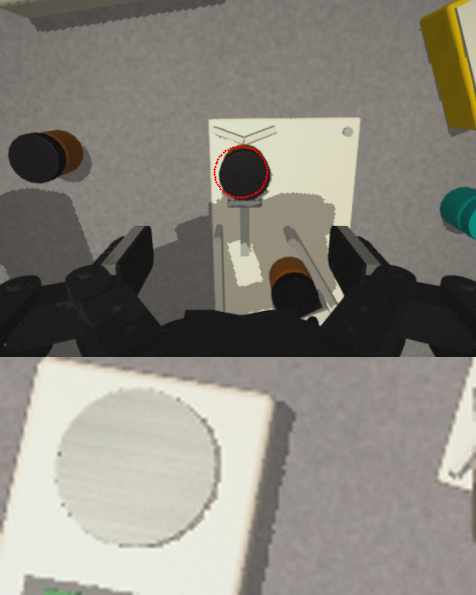

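Emit:
send_rows(
  commands="0 0 0 0 0.002 0.036 0;0 0 0 0 0 0.036 0;0 0 0 0 0 0.036 0;0 0 0 0 0 0.036 0;0 0 0 0 0 0.016 0;0 0 0 0 0 0.008 0;0 0 0 0 0 0 0;0 0 0 0 0 0 0",
)

```text
time_s: 12.38
position: [0.5479, 0.02, 0.0191]
eef_rot: [179.9, -0.0, 68.1]
contact_force: [-0.2, -0.3, 0.9]
gripper_width: 0.0856
gripper_force: 0.0
```

Emit:
send_rows(
  commands="0 0 0 0 0 0 0.2;0 0 0 0 0 0 0.3;0 0 0 0 0 0 0.4;0 0 0 0 0 0 0.5;0 0 0 0 0 0 0.6;0 0 0 0 0 0 0.6;0 0 0 0 0 0 0.6;0 0 0 0 0 0 0.6",
  force=30,
)

```text
time_s: 13.05
position: [0.5478, 0.02, 0.0194]
eef_rot: [179.9, -0.0, 68.0]
contact_force: [-1.3, 0.5, 7.1]
gripper_width: 0.0492
gripper_force: 30.3
```

Emit:
send_rows(
  commands="0 0 0 0 0 -0.01 0.6;0 0 0 0 0 -0.02 0.6;0 0 0 0 0 -0.03 0.6;0 0 0 0 0 -0.03 0.6;0 0 0 0 0 -0.03 0.6;0 0 0 0 0 -0.02 0.6;0 0 0 0 0 0 0.6;0 0 0 0 0 0 0.6",
)

```text
time_s: 13.72
position: [0.5472, 0.0201, 0.1593]
eef_rot: [179.9, -0.0, 68.0]
contact_force: [-0.5, -0.1, -1.2]
gripper_width: 0.0493
gripper_force: 31.7
```

Emit:
send_rows(
  commands="0 0 0 0.012 -0.005 0 0.6;0 0 0 0.025 -0.011 0 0.6;0 0 0 0.03 -0.013 0 0.6;0 0 0 0.03 -0.013 0 0.6;0 0 0 0.03 -0.013 0 0.6;0 0 0 0.03 -0.013 0 0.6;0 0 0 0.03 -0.013 0 0.6;0 0 0 0.03 -0.013 0 0.6;0 0 0 0.018 -0.008 0 0.6;0 0 0 0.008 -0.003 0 0.6;0 0 0 0 0 0 0.6;0 0 0 0 0 0 0.6",
)

```text
time_s: 14.72
position: [0.5403, 0.2844, 0.1573]
eef_rot: [-179.9, 0.1, 68.0]
contact_force: [-0.3, 0.6, -1.3]
gripper_width: 0.0494
gripper_force: 31.7
```

```bash
python3 - <<'E'
from h import *
o=env.observe();print(o["position"],o["eef_rot"],o["gripper_width"],o["gripper_force"],o["contact_force"])
c=env.read_camera("wrist");s=env.read_camera("side")
for n,k in((c,"w"),(s,"s")):
  for d in env.boxes_of(n,"queued_center"): print(k,d["p"],w(n,d["point"]).round(4))
f=c["frame"][:,:,::-1].copy(); g=s["frame"][:,:,::-1].copy()
for k in range(0,360,6):
  for cc,i in((c,f),(s,g)):
    u=px(cc,[.5415+.055*np.cos(k/57.3),.285+.055*np.sin(k/57.3),.06]); cv2.circle(i,tuple(int(x) for x in u),0,(0,0,255),-1)
b=cv2.resize(g[130:270,170:370],(560,392),interpolation=cv2.INTER_CUBIC)
cv2.imwrite("pics/p6.png",cv2.resize(np.vstack([f,b]),None,fx=.73,fy=.73))
E
```

```text
[0.54034719 0.28439828 0.15725791] [-1.79918554e+02  9.31168669e-02  6.80482673e+01] 0.049352627807467304 31.67375922203064 [-0.25539743  0.57193941 -1.29097753]
w 0.72 [0.5461 0.2873 0.1953]
s 0.76 [0.5402 0.2646 0.1869]
s 0.71 [ 0.3314 -0.1697  0.0524]
s 0.58 [ 0.3552 -0.0694  0.0498]
```

View pics/p6.png

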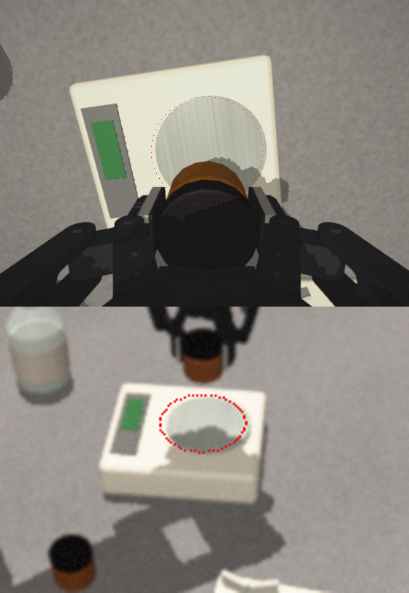

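The jar is held upright over the pan. In both views the pan circle sits about 2–3 mm to +x of my overlay (wrist edge 154 against 151), so I'm correcting for that on the way down.

Emit:
send_rows(
  commands="0 0 0 0.001 0.003 0.02 0.6;0 0 0 0 0 0.03 0.6;0 0 0 0 0 0.02 0.6;0 0 0 0 0 0.01 0.6;0 0 0 0 0 0 0.6;0 0 0 0 0 0.003 0.6;0 0 0 0 0 0.002 0.6;0 0 0 0 0 0 0.6",
)

```text
time_s: 15.58
position: [0.5444, 0.2846, 0.0742]
eef_rot: [179.9, -0.1, 68.0]
contact_force: [0.3, -0.7, -1.2]
gripper_width: 0.0494
gripper_force: 31.7
```

Emit:
send_rows(
  commands="0 0 0 0 0 0.002 0.6;0 0 0 0 0 0.001 0.6;0 0 0 0 0 0 0.6",
)

```text
time_s: 15.83
position: [0.5439, 0.2846, 0.0705]
eef_rot: [180.0, -0.0, 68.0]
contact_force: [-0.2, 0.8, -0.7]
gripper_width: 0.0491
gripper_force: 31.7
```

Emit:
send_rows(
  commands="0 0 0 0 0 0.001 0.6;0 0 0 0 0 0 0.6",
)

```text
time_s: 16.0
position: [0.5441, 0.2846, 0.0695]
eef_rot: [180.0, -0.0, 68.0]
contact_force: [0.1, 0.3, -1.4]
gripper_width: 0.0496
gripper_force: 31.7
```

Emit:
send_rows(
  commands="0 0 0 0 0 0.001 0.6;0 0 0 0 0 0 0.6",
)

```text
time_s: 16.17
position: [0.5442, 0.2847, 0.0694]
eef_rot: [179.9, -0.1, 68.0]
contact_force: [-2.2, -0.1, 6.9]
gripper_width: 0.0492
gripper_force: 32.3
```

Emit:
send_rows(
  commands="0 0 0 0 0 0.0005 0.6;0 0 0 0 0 0 0.6",
)

```text
time_s: 16.33
position: [0.5443, 0.2847, 0.0694]
eef_rot: [179.9, -0.1, 68.0]
contact_force: [-3.1, -1.4, 10.2]
gripper_width: 0.0493
gripper_force: 32.7
```

Emit:
send_rows(
  commands="0 0 0 0 0 -0.001 0.6;0 0 0 0 0 0 0.4;0 0 0 0 0 0 0.35;0 0 0 0 0 0 0.3;0 0 0 0 0 0 0.2;0 0 0 0 0 0 0;0 0 0 0 0 0 0;0 0 0 0 0 0 0;0 0 0 0 0 0 0",
)

```text
time_s: 17.08
position: [0.544, 0.2845, 0.0688]
eef_rot: [-180.0, 0.0, 68.0]
contact_force: [0.6, 0.3, -0.5]
gripper_width: 0.0855
gripper_force: 0.0
```

Emit:
send_rows(
  commands="0 0 0 0 0 -0.01 0;0 0 0 0 0 -0.025 0;0 0 0 0 0 -0.035 0;0 0 0 0 0 -0.035 0;0 0 0 0 0 -0.035 0;0 0 0 0 0 -0.02 0;0 0 0 -0.03 0 0 0;0 0 0 -0.03 0 0 0;0 0 0 -0.03 0 0 0;0 0 0 0 0 0 0;0 0 0 0 0 0 0",
)

```text
time_s: 18.0
position: [0.5101, 0.2002, 0.23]
eef_rot: [179.9, -0.0, 67.9]
contact_force: [0.1, 0.1, -1.5]
gripper_width: 0.0855
gripper_force: 0.0
```

```bash
python3 - <<'E'
from h import *
o=env.observe();print(o["time_s"],o["position"],o["gripper_width"],o["contact_force"])
s=env.read_camera("side");t=env.read_camera("wrist")
for n,k in((t,"w"),(s,"s")):
  for d in env.boxes_of(n,"queued_center")+env.boxes_of(n,"jammed_center"): print(k,d["p"],w(n,d["point"]).round(4))
b=cv2.resize(s["frame"][120:400,130:430,::-1],(560,523),interpolation=cv2.INTER_CUBIC)
cv2.imwrite("pics/p7.png",cv2.resize(np.vstack([t["frame"][:,:,::-1],b]),None,fx=.63,fy=.63))
E
```

```text
18.0 [0.51008849 0.20023833 0.23000928] 0.0855168419008709 [ 0.06929763  0.10252532 -1.48293835]
w 0.92 [0.5434 0.2813 0.1098]
s 0.85 [ 0.3562 -0.0694  0.0495]
s 0.79 [ 0.3294 -0.1691  0.0484]
s 0.58 [0.5435 0.2683 0.1041]
s 0.83 [ 0.5451 -0.1398  0.057 ]
s 0.82 [ 0.7591 -0.1329  0.0442]
s 0.22 [ 0.5319 -0.1467  0.0087]
```

View pics/p7.png

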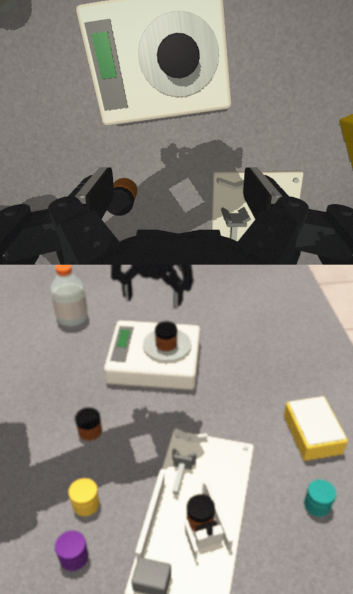

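The jar stands upright in the middle of the pan: cap at (178,55), pan centre about (179,54) in the wrist panel. The jammed jar is at the back stop, and nothing else has moved.

```bash
python3 -c "
from bench import env
print(env.sign_off())"
```

```text
the job is handed in; nothing more can be done
None
```

The jammed jar was pressed at about 10 N on the back stop for roughly 0.9 s and left there, and the waiting jar now stands in the middle of the balance pan with nothing else moved; I handed the job in at about 18 s.

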